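# Tip two bead crates and send the stamped one to dispatch

## Task

Two closed wooden bead crates look alike from above, but only one has a ring-and-dot mark stamped on its underside. With the fingers only, never pinching or lifting, first tip both crates over away from you onto their backs so that their undersides face you; then push the stamped one away from you along the table until its end rests flat against the metal dispatch rail. Leave the unmarked crate lying where it fell and do not disturb the spool, the beaker or the jar.

Things in the scene. Friction and masses are not known exactly. Their poses are not given: they have to be found in the camera images.
- crate_a: Closed slatted light-wood box, 64 mm deep (x) x 90 mm wide (y) x 100 mm tall (z), 0.17 to 0.33 kg, loose. Origin: centre of the underside. It starts upright, front (-x) toward the robot, yaw within 0.2 rad; on its back its z points away from the robot, its x down. This is the stamped one: a dark ring (54 mm across) with a dot in the middle of its underside. May stand left or right.
- crate_b: Closed slatted light-wood box, 64 mm deep (x) x 90 mm wide (y) x 100 mm tall (z), 0.17 to 0.33 kg, loose. Origin: centre of the underside. It starts upright, front (-x) toward the robot, yaw within 0.2 rad; on its back its z points away from the robot, its x down. This is the unmarked one: its underside is bare between its two skids.
- crate_a_lid (a point): Centre of the lid of the stamped crate, 100 mm from the underside along its z; the far end once the crate lies on its back (then 64 mm high). A light push (1 to 2 N) squarely on the front near the top tips the crate over its far bottom edge; past about 32 degrees it falls by itself.
- crate_b_lid (a point): Centre of the lid of the unmarked crate, likewise.
- rail: Dispatch rail: fixed straight aluminium bar lying on the table beyond both crates, across the robot's view: 25 mm (x) x 580 mm (y) x 18 mm high. Origin: centre of its underside; x points away from the robot, so the face toward the crates is at x = -12.5 mm of its frame. Yaw within 0.04 rad.
- spool: Bystander: standing spool of blue thread, 51 mm across, 60 mm tall, at the left. Origin: centre of its underside.
- tumbler: Bystander: light white paper beaker with a straw, 104 mm across, 131 mm tall, standing between the crates. Origin: centre of its underside.
- wax_jar: Bystander: low white jar, about 50 mm across, 24 mm tall, at the right. Origin: centre of its underside.
Mind the look-alikes: they are no part of the job. Leave any blue or purple look-alike of the crate_b alone. What is shaped like the crate_a but yellow is not meant.

How it is judged:
On the way, in this order (a step that is already met when the one before it is completed fails the run):
1. one crate lies on its back (angle between any of crate_a, crate_b's own x axis and vertical above 2.9 rad), for 0.2 s.
2. both crates lie on their backs and neither is at the rail yet (angle between each of crate_a, crate_b's own x axis and vertical above 2.9 rad and x of each of crate_a_lid, crate_b_lid in the frame of rail below -0.0325 m), for 0.2 s.
At the end, for the whole second after the job is handed in: Both crates at rest on their backs, undersides to the robot; stamped crate's lid within 8 mm of the rail's near face, square within 0.12 rad, inside the rail's length; unmarked crate at least 20 mm short of the rail, its origin within 110 mm of its start (tipping alone moves it 45 mm) (angle between each of crate_a, crate_b's own x axis and vertical above 2.9 rad and x of crate_a_lid in the frame of rail between -0.0205 and 0 m and angle between the z axis of crate_a and the x axis of rail, either way round below 0.12 rad and y of crate_a_lid in the frame of rail between -0.29 and 0.29 m and x of crate_b_lid in the frame of rail below -0.0325 m and distance of crate_b from where it was at the start of the episode below 0.11 m and linear speed of each of crate_a, crate_b below 0.01 m/s); the robot touches nothing.
It fails at once if a crate is lifted (centre of its underside more than 55 mm above the table; tipping raises it to 32 mm) (height (world z) of any of crate_a, crate_b above 0.055 m).
It fails at once if a crate is pinched between the fingers ((x of the grasp point in the frame of crate_a between -0.024 and 0.024 m and y of the grasp point in the frame of crate_a between -0.037 and 0.037 m and z of the grasp point in the frame of crate_a between 0.008 and 0.092 m) or (x of the grasp point in the frame of crate_b between -0.024 and 0.024 m and y of the grasp point in the frame of crate_b between -0.037 and 0.037 m and z of the grasp point in the frame of crate_b between 0.008 and 0.092 m)).
It fails at once if the spool, beaker or jar is moved more than 30 mm or tipped (distance of any of spool, tumbler, wax_jar from where it was at the start of the episode above 0.03 m or angle between any of spool, tumbler, wax_jar's own z axis and vertical above 0.5 rad).
It also fails if it takes over 58 s, if anything falls off the work surface, if the arm or the gripper's body presses on something with over 40 N, if the wrist force passes 120 N, or if a joint passes its speed limit or range.

## Robot

A 6-joint arm with a two-finger parallel gripper is mounted at the origin on a cart in front of the work surface, level with it; the furniture and walls round the work are solid. World frame = base frame: x ahead of the robot, y to its left, z up, the work surface at z = 0. Lengths are in m, angles in rad, forces in N, time in s.
With the tool pointing down it reaches from about 0.275 to 1 m from the base axis. Payload 8.4 kg.
Tool frame: the origin (TCP) lies at the very end of the fingers, on their centre line; the grasp point (between the pads) lies 19 mm behind it; z points along the fingers, x is the direction in which the jaws open and shut, and the axes are right-handed (so a half turn about z gives the same grasp; the last joint's range is limited). The gripper opens to 85 mm and grips with 20 to 120 N. Pads are 22 mm wide; open, the fingers measure 114 mm over their backs; the gripper's body (76 mm by 85 mm) begins 54 mm behind the grasp point. The pads swing forward as they close: fully open they stand 13 mm farther back than shut.
Start: joints at [1.108, 0.353, 1.633, -0, 1.155, -0.002], TCP at [0.278, 0.56, 0.231] pointing down, gripper open.
Joint ranges: [-2.63, 2.63], [-0.92, 2.1], [0.06, 2.66], [-1.3, 4.44], [0, 2.69], [-3.02, 3.02]. Speed limits (rad/s): [2.22, 2.22, 2.79, 3.14, 3.14, 3.14].

## Interface

Orientations are given as [roll, pitch, yaw] about the fixed x, y, z axes, in that order (R = Rz(yaw) Ry(pitch) Rx(roll)).
In Python, from workcell import get_state, snapshot, close_job gives the robot as it stands.
- The arm moves only by the shell command python3 -m inch 'ROWS' [OPENING] [FORCE]. ROWS is JSON, a list that holds one entry, the list of rows, each a list of 6 numbers: the shift along the tool's x, y, z in cm, then the turn, a rotation vector about the tool's x, y, z in degrees. A call has 1 to 10 rows; each row is the pose to reach, as a shift and turn from the pose commanded when the call began, along the tool's axes at that moment; what a row does not reach only later rows make up. A row lasts 1/10 s, in which the tool goes at most 50 mm and 8.59 degrees, less where a joint would pass 70% of its speed; a pose out of reach is approached as far as the arm can. A call with a gripper value outside its range is refused whole. OPENING is the opening in per cent of the stroke, from 0 (shut) to 100 (fully open), set as the call begins (- or left out, the last holds). The fingers move at their own pace and stop on an object; FORCE is the grip in N (left out, the last holds). Time passes only in rows, so rows that repeat a pose let the fingers close. It gives the time, the measured TCP pose, the force and the opening at its end, in the units of the state.
- get_state(): the state, without advancing time (a new reading comes with each control period).
- snapshot(name): name is "scene" or "side" or "wrist"; returns a dict with "img" (400x640x3 uint8, red, green, blue), "range_z" (400x640 float32, m along the optical axis (not along the pixel's ray), 0 where there is no reading), "K" (3x3 intrinsics, pixels), "dist_coeffs" ([k1, k2, p1, p2, k3] as OpenCV has them; the pictures are not rectified), "extrinsics" (4x4, takes a point from camera to world coordinates); the wrist camera has in their place "hand_eye" (4x4, takes a point from camera to tool coordinates, whose origin is the TCP and whose axes are the tool frame's). Camera axes: x right, y down, z forward; pixel columns grow to the right and rows downward; lengths in m; the calibration is good to about 2 mm. A picture is of the moment at which its call begins: read the wrist's pose just before it.
- close_job(): hands the job in, once; it reports no verdict.
The state is a dict: "t": time; "qpos": joint angles; "qd": joint speeds; "tau": joint torques, N m; "ee_pos": TCP position; "tcp_rot": TCP orientation; "wrist_force": force on the tool from outside, world axes, zero at the start; "moment": the same for the moment, N m; "gripper_width": opening from 0.0 (shut) to 1.0 (fully open).
Only numpy, scipy, OpenCV 4.12 (cv2) and the standard library are available. Lean on these libraries where they do the work, as an engineer would, in place of code of your own. Each camera call takes 0.05 s, during which the arm holds its last target. There are 200 camera calls.

## Working session

There is one attempt and no reset: what is moved stays moved. The work goes in short steps, Python scripts to look and compute and a shell command to move; the robot and the scene stay as the last step left them, time stands still between calls to the robot, and variables do not carry over. Pictures are saved under pics/ and viewed, about 8 in all and at most 12, crops included, and the job is handed in when it is done.

```bash
mkdir -p pics; ls
cat > h.py <<'E'
import numpy as np, cv2
from workcell import get_state, snapshot
def world(s, uv, r=2):
    out=[]
    for u,v in uv:
        p=s["range_z"][v-r:v+r+1,u-r:u+r+1]; z=np.median(p[p>0])
        n=cv2.undistortPoints(np.array([[[u,v]]],float),s["K"],np.array(s["dist_coeffs"]))[0,0]
        out.append((s["extrinsics"]@[n[0]*z,n[1]*z,z,1])[:3])
    return np.array(out)
def cloud(s):
    z=s["range_z"]; v,u=np.nonzero(z>0)
    n=cv2.undistortPoints(np.stack([u,v],1).astype(float)[:,None],s["K"],np.array(s["dist_coeffs"]))[:,0]
    zz=z[v,u]; P=np.c_[n*zz[:,None],zz,np.ones(len(zz))]@s["extrinsics"].T
    return P[:,:3],s["img"][v,u],np.stack([u,v],1)
def save(n,img): cv2.imwrite("pics/"+n,img[...,::-1])
E
python3 - <<'E'
from h import *
for n in("scene","side"):
    s=snapshot(n); save(n+"0.png",s["img"]); print(n,np.round(s["extrinsics"],3).tolist()); np.savez(n+"0.npz",**s)
print(get_state())
E
```

```text
pics
scene [[0.688, -0.473, 0.551, -0.013], [-0.726, -0.434, 0.534, -0.678], [-0.013, -0.767, -0.641, 0.762], [0.0, 0.0, 0.0, 1.0]]
side [[0.893, -0.285, 0.349, 0.076], [-0.451, -0.573, 0.685, -1.114], [0.005, -0.769, -0.64, 1.001], [0.0, 0.0, 0.0, 1.0]]
{'t': 0.1, 'qpos': array([ 1.10760150e+00,  3.53588982e-01,  1.63404784e+00,  4.10837584e-05,
        1.15522820e+00, -2.41965389e-03]), 'qd': array([ 0.00042586, -0.00213221,  0.00016883,  0.0007175 ,  0.00170337,
        0.00157901]), 'tau': array([-9.32847106e-04, -6.06360126e+01, -3.42818427e+01, -1.18374205e-04,
        3.98118791e-03,  2.29284734e-05]), 'ee_pos': array([0.27770867, 0.55943259, 0.23063557]), 'tcp_rot': array([-3.14155201e+00,  1.27226963e-03,  1.11000457e+00]), 'wrist_force': array([ 0.98867202, -0.50549841, -0.07461862]), 'moment': array([-0.05693729,  0.04560982,  0.00572927]), 'gripper_width': 0.9990431987705835}
```

View pics/scene0.png

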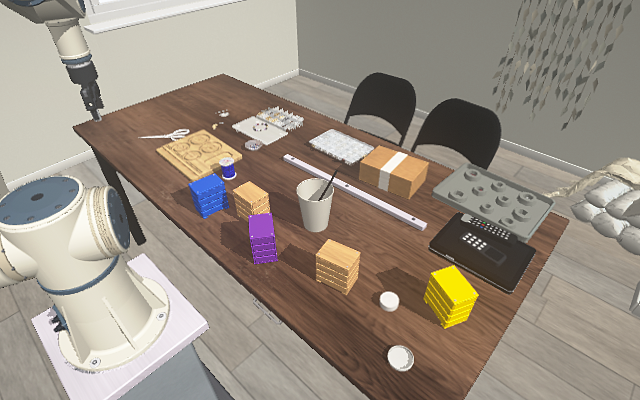

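View pics/side0.png

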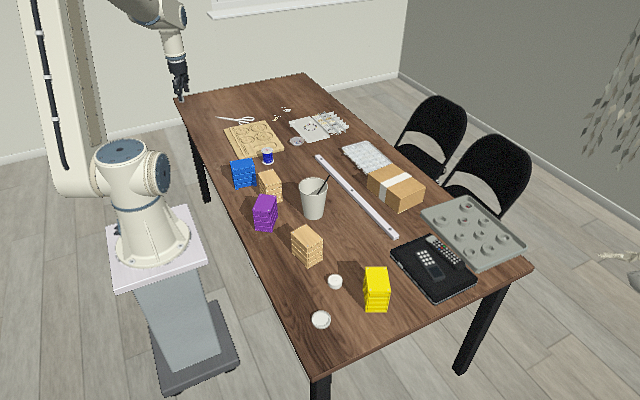

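The two light-wood crates are at scene pixels (252,200) and (338,267). The look-alikes to leave alone are blue (208,197), purple (263,238) and yellow (451,295). The beaker is at (315,205), the spool at (228,168) and the jar at (389,301), and the rail runs from (285,157) to (425,227). Next I measure them, and I make one crop to confirm.

```bash
cat > m.py <<'E'
from h import *
def rect(P,name):
    (c,sz,a)=cv2.minAreaRect((P[:,:2]*1000).astype(np.float32)); print(name,len(P),"c",np.round(c,1),"size",np.round(sz,1),"ang",round(a,1),"z",np.round(np.percentile(P[:,2],[2,50,98])*1000))
def boxes(s, seeds, lo=.085,hi=.115):
    P,C,U=cloud(s)
    for n,(u,v,r) in seeds.items():
        m=(abs(U[:,0]-u)<r)&(abs(U[:,1]-v)<r)&(P[:,2]>lo)&(P[:,2]<hi)
        if m.sum()>10: rect(P[m],n)
E
python3 - <<'E'
from m import *
for n,seeds in {"scene":dict(L=(252,195,18),R=(338,255,26),blue=(205,190,22),purple=(262,225,20),yellow=(451,283,30)),
 "side":dict(L=(270,178,14),R=(307,238,22),blue=(243,165,16),purple=(265,203,16))}.items():
    s=dict(np.load(n+"0.npz")); print(n); boxes(s,seeds)
    P,C,U=cloud(s)
    # everything above table by component in xy grid
    m=(P[:,2]>.006)&(P[:,2]<.3)&(P[:,0]>.2)&(P[:,0]<1.1)&(abs(P[:,1])<.7)
    g=np.zeros((200,300),np.uint8); ij=np.c_[((P[m,0]-.1)/.005).astype(int),((P[m,1]+.75)/.005).astype(int)]
    g[ij[:,0],ij[:,1]]=255
    k,lab=cv2.connectedComponents(g); L=lab[ij[:,0],ij[:,1]]
    for i in range(1,k):
        q=P[m][L==i]
        if len(q)>40: print(np.round(U[m][L==i].mean(0)),end=" "); rect(q,"comp")
s=dict(np.load("scene0.npz")); save("crop0.png",cv2.resize(s["img"][140:320,180:420],None,fx=3.2,fy=3.2,interpolation=cv2.INTER_CUBIC))
E
```

```text
scene
L 562 c [456.3  41.3] size [94.  67.2] ang 89.3 z [ 86. 102. 105.]
R 939 c [ 448.1 -302.1] size [66.2 90.9] ang 11.9 z [ 87. 102. 104.]
blue 526 c [390.5 173.9] size [70.1 90.9] ang 83.5 z [ 86. 102. 105.]
purple 698 c [402.8 -67.5] size [149.  64.] ang 53.4 z [ 87. 102. 105.]
yellow 1158 c [ 554.8 -549.3] size [90.8 66.9] ang 62.9 z [ 87. 102. 104.]
[ 95. 113.] comp 140 c [252.3 506.5] size [36.  25.5] ang 61.9 z [246. 273. 300.]
[100. 102.] comp 86 c [301.2 595.4] size [20.2 23.9] ang 24.8 z [245. 267. 294.]
[262. 238.] comp 1200 c [386.1 -90.1] size [93.5 64. ] ang 53.6 z [ 10.  98. 105.]
[209. 195.] comp 1193 c [390.4 173.2] size [71.3 91.3] ang 83.6 z [ 11.  75. 104.]
[400. 358.] comp 120 c [ 379.7 -540.4] size [54.  54.5] ang 88.4 z [ 6. 10. 12.]
[337. 265.] comp 1770 c [ 448.  -302.1] size [66.6 90.9] ang 11.9 z [ 11.  90. 104.]
[197. 154.] comp 2304 c [529.7 470.6] size [294.4 227.6] ang 87.4 z [ 8. 18. 22.]
[250. 200.] comp 1001 c [455.9  41.3] size [94.2 68.1] ang 88.9 z [ 18.  93. 104.]
[389. 301.] comp 274 c [ 478.3 -441.8] size [44.8 43.2] ang 52.2 z [ 7. 18. 20.]

[... 2361 characters left out ...]
04.9 335.9] size [59.4 34.6] ang 7.2 z [ 7. 16. 22.]
[433. 268.] comp 3466 c [ 784.2 -532.7] size [183.2 237.8] ang 1.3 z [10. 28. 46.]
[297. 139.] comp 50 c [723.5 374.9] size [24.2 62.2] ang 60.7 z [ 6. 13. 21.]
[358. 199.] comp 771 c [749.5 -83.7] size [ 30.6 580.5] ang 1.7 z [ 7. 17. 23.]
[396. 187.] comp 1809 c [ 899.3 -165. ] size [138. 204.] ang 6.8 z [ 9. 73. 79.]
[366. 156.] comp 882 c [932.4  99.4] size [224.6 152.9] ang 89.6 z [11. 22. 27.]
[324. 119.] comp 89 c [933.6 476.9] size [ 70.1 125.4] ang 82.6 z [ 7. 15. 24.]
[469. 235.] comp 3145 c [ 997.9 -463.5] size [321.4 203.9] ang 90.0 z [ 6. 13. 27.]
[337. 127.] comp 119 c [941.6 384.8] size [100.8  71.5] ang 28.3 z [ 7. 16. 22.]
```

View pics/crop0.png

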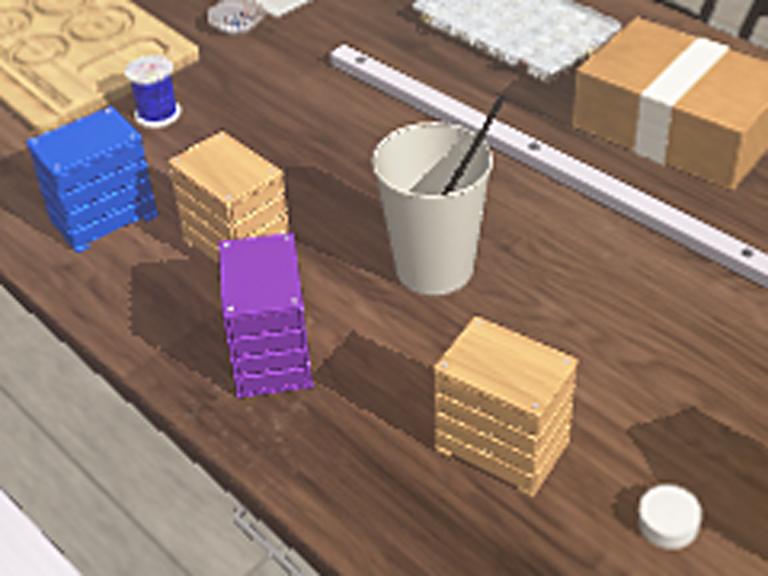

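Light-wood crate L has its centre at (0.456, 0.041) and yaw about 0. Crate R is at (0.448, -0.302) with yaw about +12°. Both tops read about 0.102 m, and the sizes match the description. In the crop both are natural wood, and purple, blue and yellow are plainly the decoys. The rail is centred near (0.750, -0.084) with yaw about 0.03, so its near face is at x of about 0.733 in front of L and 0.745 in front of R. The next step is to go in front of L, with tool yaw 90° so that tool y is world +x.

```bash
cat > to.py <<'E'
import sys; from h import *
from scipy.spatial.transform import Rotation as R
x,y,z,yaw=map(float,sys.argv[1:5]); s=get_state()
A=R.from_euler("xyz",s["tcp_rot"]); B=R.from_euler("xyz",[np.pi,0,np.deg2rad(yaw)])
print(np.round(s["ee_pos"],4),"shift cm",np.round(A.inv().apply(np.array([x,y,z])-s["ee_pos"])*100,2),"turn",np.round(np.rad2deg((A.inv()*B).as_rotvec()),1),"t",s["t"],"F",np.round(s["wrist_force"],1))
E
python3 to.py .375 .041 .22 90
```

```text
[0.2777 0.5594 0.2306] shift cm [-42.11  31.77   1.12] turn [ -0.    0.1 -26.4] t 0.1 F [ 1.  -0.5 -0.1]
```

```bash
python3 -m inch '[[[-4,3,0.1,0,0,-2.5],[-8,6,0.2,0,0,-5],[-12,9,0.3,0,0,-7.5],[-16,12,0.4,0,0,-10],[-20,15,0.5,0,0,-12.5],[-24,18,0.6,0,0,-15],[-28,21,0.7,0,0,-17.5],[-32,24,0.8,0,0,-20],[-36,27.2,1,0,0,-22.5],[-39,29.5,1.1,0,0,-24.5]]]' 30; python3 to.py .375 .041 .22 90
```

```text
t: 1.1
ee_pos: [0.3685, 0.077, 0.2202]
tcp_rot: [3.141, 0.0, 1.539]
wrist_force: [0.4, 0.8, 0.5]
gripper_width: 0.298
[0.3685 0.077  0.2202] shift cm [-3.57  0.77  0.02] turn [ 0.   0.  -1.8] t 1.1 F [0.4 0.8 0.5]
```

```bash
python3 -m inch '[[[-2,0.5,0,0,0,-1],[-3.6,0.8,0,0,0,-1.8],[-3.6,0.8,3,0,0,-1.8],[-3.6,0.8,6,0,0,-1.8],[-3.6,0.8,9,0,0,-1.8],[-3.6,0.8,12,0,0,-1.8],[-3.6,0.8,13.4,0,0,-1.8],[-3.6,0.8,13.4,0,0,-1.8],[-3.6,0.8,13.4,0,0,-1.8]]]'; python3 to.py .41 .041 .086 90
python3 - <<'E'
from m import *
s=snapshot("scene"); boxes(s,dict(L=(252,195,18)),.085,.108); save("c1.png",cv2.resize(s["img"][100:280,150:350],None,fx=3,fy=3,interpolation=cv2.INTER_CUBIC))
E
```

```text
t: 2.0
ee_pos: [0.3755, 0.0431, 0.0864]
tcp_rot: [-3.141, 0.0, 1.569]
wrist_force: [0.5, 0.9, 0.0]
gripper_width: 0.3
[0.3755 0.0431 0.0864] shift cm [-0.2   3.45  0.04] turn [-0.   0.  -0.1] t 2.0 F [0.5 0.9 0. ]
L 503 c [455.2  41.4] size [92.7 65.6] ang 89.6 z [ 87. 102. 105.]
```

View pics/c1.png

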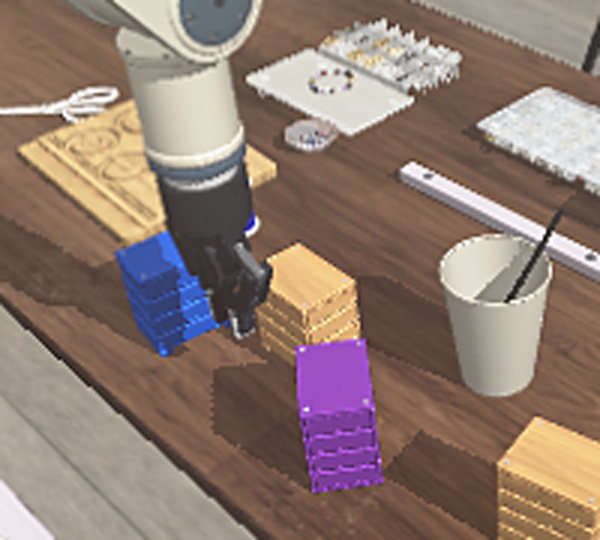

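The fingers are in front of L at crop (245,310), clear of purple and blue. Now push, 5 mm per row.

```bash
python3 -m inch '[[[-0.2,1.5,0,0,0,0],[-0.2,3,0,0,0,0],[-0.2,3.5,0,0,0,0],[-0.2,4,0,0,0,0],[-0.2,4.5,0,0,0,0],[-0.2,5,0,0,0,0],[-0.2,5.5,0,0,0,0],[-0.2,6,0,0,0,0]]]'
python3 - <<'E'
from m import *
s=snapshot("scene"); P,C,U=cloud(s)
m=(abs(P[:,1]-.041)<.06)&(P[:,0]>.42)&(P[:,0]<.62)&(P[:,2]>.09)&(P[:,2]<.14)&(C[:,0]>C[:,2]+25.)
rect(P[m],"L top")
E
```

```text
t: 2.85
ee_pos: [0.4359, 0.041, 0.0863]
tcp_rot: [3.142, 0.0, 1.569]
wrist_force: [-0.2, -0.0, 0.7]
gripper_width: 0.298
L top 294 c [470.5  29.2] size [89.7 70.9] ang 1.7 z [ 91. 104. 116.]
```

The crate is tilting: its top edge has risen to 116 mm. I keep pushing.

```bash
python3 -m inch '[[[0,0.5,0,0,0,0],[0,1,0,0,0,0],[0,1.5,0,0,0,0],[0,2,0,0,0,0],[0,2.5,0,0,0,0],[0,2.5,0,0,0,0],[0,2.5,0,0,0,0],[0,2.5,0,0,0,0],[0,2.5,0,0,0,0]]]'
cat > look.py <<'E'
import sys; from m import *
y0,name,n=float(sys.argv[1]),sys.argv[2],sys.argv[3]
s=snapshot(n); P,C,U=cloud(s)
m=(abs(P[:,1]-y0)<.085)&(P[:,0]>.40)&(P[:,0]<.80)&(P[:,2]>.028)&(P[:,2]<.14)&(C[:,0]>C[:,2]+25.)
rect(P[m],"crate"); t=m&(P[:,2]>.055)&(P[:,2]<.075); rect(P[t],"upper face")
if name!="-":
    u,v=U[m].mean(0).astype(int); v0,u0=max(v-60,0),max(u-75,0); save(name,cv2.resize(s["img"][v0:v0+120,u0:u0+150],None,fx=4,fy=4,interpolation=cv2.INTER_CUBIC))
E
python3 look.py .041 - scene;python3 look.py .041 - side
```

```text
t: 3.8
ee_pos: [0.4603, 0.0409, 0.0863]
tcp_rot: [-3.141, 0.0, 1.569]
wrist_force: [0.3, 0.1, 0.1]
gripper_width: 0.302
crate 865 c [524.6  39.2] size [ 94.4 131.2] ang 88.8 z [30. 64. 69.]
upper face 597 c [540.2  40.2] size [93.1 99.9] ang 88.0 z [57. 66. 69.]
crate 483 c [527.   38.7] size [ 97.5 123.8] ang 87.8 z [31. 63. 68.]
upper face 351 c [538.7  38.3] size [ 97.4 100.5] ang 87.8 z [58. 64. 68.]
```

L lies on its back: the upper face is at 65 mm, 100 x 93 mm, centred at (0.540, 0.040). Next I retreat, rise and look at its underside.

```bash
python3 -m inch '[[[0,-2,0,0,0,0],[0,-4,0,0,0,0],[0,-5,-3,0,0,0],[0,-5,-7,0,0,0],[0,-5,-11,0,0,0],[-5,-5,-11.4,0,0,0],[-10,-5,-11.4,0,0,0],[-15,-5,-11.4,0,0,3],[-20,-5,-11.4,0,0,0],[-24,-5,-11.4,0,0,0]]]'; python3 to.py .37 -.3186 .2 102; python3 look.py .041 c2.png scene
```

```text
t: 4.9
ee_pos: [0.4097, -0.2015, 0.2006]
tcp_rot: [3.141, 0.001, 1.57]
wrist_force: [1.1, 1.0, 0.6]
gripper_width: 0.299
[ 0.4097 -0.2015  0.2006] shift cm [-11.71  -3.96   0.06] turn [  0.   0. -12.] t 4.9 F [1.1 1.  0.6]
crate 649 c [535.3  39. ] size [94.4 93.5] ang 88.7 z [30. 64. 69.]
upper face 438 c [535.4  40. ] size [92.4 93.5] ang 88.7 z [56. 65. 69.]
```

View pics/c2.png

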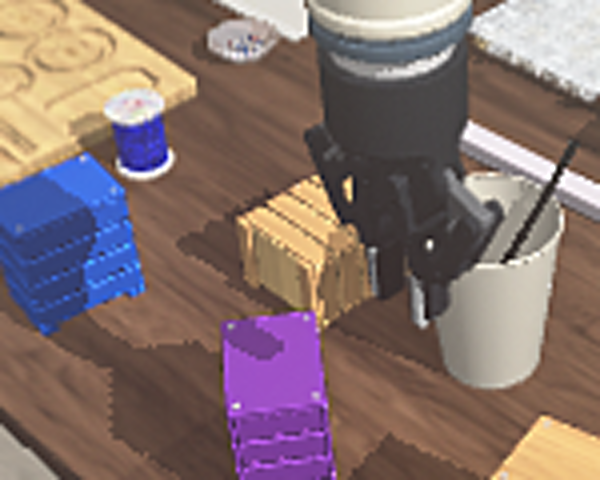

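L's underside, at crop (280,270), shows two skids and no ring, so L looks unmarked and R should be the stamped one. I'll confirm that once R is tipped. Next, go in front of R.

```bash
python3 -m inch '[[[-3,-1.3,0,0,0,-4],[-6,-2.6,0,0,0,-8],[-9,-3.5,0,0,0,-12],[-11.7,-4,0,0,0,-12],[-11.7,-4,3,0,0,-12],[-11.7,-4,6,0,0,-12],[-11.7,-4,9,0,0,-12],[-11.7,-4,11.4,0,0,-12],[-11.7,-4,11.4,0,0,-12],[-11.7,-4,11.4,0,0,-12]]]'; python3 to.py .4059 -.3109 .086 102
python3 - <<'E'
from m import *
s=snapshot("side"); boxes(s,dict(R=(307,238,22)),.085,.108)
E
```

```text
t: 5.95
ee_pos: [0.3698, -0.3158, 0.0865]
tcp_rot: [-3.141, -0.001, 1.779]
wrist_force: [0.4, 0.0, 0.8]
gripper_width: 0.3
[ 0.3698 -0.3158  0.0865] shift cm [-0.27  3.63  0.05] turn [-0.  -0.  -0.1] t 5.95 F [0.4 0.  0.8]
R 465 c [ 419.4 -308.5] size [123.3  92.4] ang 11.9 z [ 87. 100. 104.]
```

```bash
python3 -m inch '[[[-0.2,1.5,0,0,0,0],[-0.2,3,0,0,0,0],[-0.2,3.5,0,0,0,0],[-0.2,4,0,0,0,0],[-0.2,4.5,0,0,0,0],[-0.2,5,0,0,0,0],[-0.2,5.5,0,0,0,0],[-0.2,6,0,0,0,0]]]';  python3 -m inch '[[[0,0.5,0,0,0,0],[0,1,0,0,0,0],[0,1.5,0,0,0,0],[0,2,0,0,0,0],[0,2.5,0,0,0,0],[0,2.5,0,0,0,0],[0,2.5,0,0,0,0],[0,2.5,0,0,0,0],[0,2.5,0,0,0,0]]]'; python3 look.py -.29 - scene;python3 look.py -.29 - side
```

```text
t: 6.8
ee_pos: [0.4293, -0.3054, 0.0863]
tcp_rot: [-3.142, -0.0, 1.778]
wrist_force: [-1.9, -0.9, 2.4]
gripper_width: 0.301
t: 7.7
ee_pos: [0.4533, -0.3004, 0.0863]
tcp_rot: [-3.141, -0.0, 1.778]
wrist_force: [-0.2, -0.2, 0.7]
gripper_width: 0.299
crate 688 c [ 511.7 -290. ] size [142.6  88.9] ang 10.8 z [29. 64. 92.]
upper face 448 c [ 531.1 -285.9] size [101.9  88.6] ang 11.7 z [56. 65. 68.]
crate 671 c [ 511.  -290.3] size [143.5  92.4] ang 12.4 z [31. 63. 69.]
upper face 490 c [ 531.3 -284.8] size [101.7  92.5] ang 10.0 z [57. 64. 68.]
```

R is on its back too, centred at (0.531, -0.285) with yaw about 11°. I back off and look at both undersides.

```bash
python3 -m inch '[[[0,-2,0,0,0,0],[0,-4,0,0,0,0],[0,-6,-2,0,0,0],[0,-7,-6,0,0,0],[0,-7,-10,0,0,0],[0,-7,-14,0,0,0],[0,-7,-18,0,0,0],[0,-7,-18,0,0,0]]]'
python3 - <<'E'
from h import *
s=snapshot("scene"); save("c3.png",cv2.resize(s["img"][150:330,200:420],None,fx=3.3,fy=3.3,interpolation=cv2.INTER_CUBIC)); np.savez("s3.npz",**s)
E
python3 look.py -.29 - scene;python3 look.py -.29 - side
```

```text
t: 8.6
ee_pos: [0.3855, -0.3167, 0.2714]
tcp_rot: [3.137, 0.007, 1.778]
wrist_force: [0.3, 0.5, -0.0]
gripper_width: 0.302
crate 1282 c [ 530.6 -285.2] size [103.4  89.6] ang 11.7 z [31. 65. 68.]
upper face 1021 c [ 530.7 -285. ] size [103.3  89.5] ang 12.0 z [57. 66. 68.]
crate 798 c [ 530.3 -285.4] size [103.1  95. ] ang 11.0 z [31. 63. 67.]
upper face 605 c [ 529.7 -284.9] size [101.6  95. ] ang 11.8 z [56. 64. 68.]
```

View pics/c3.png

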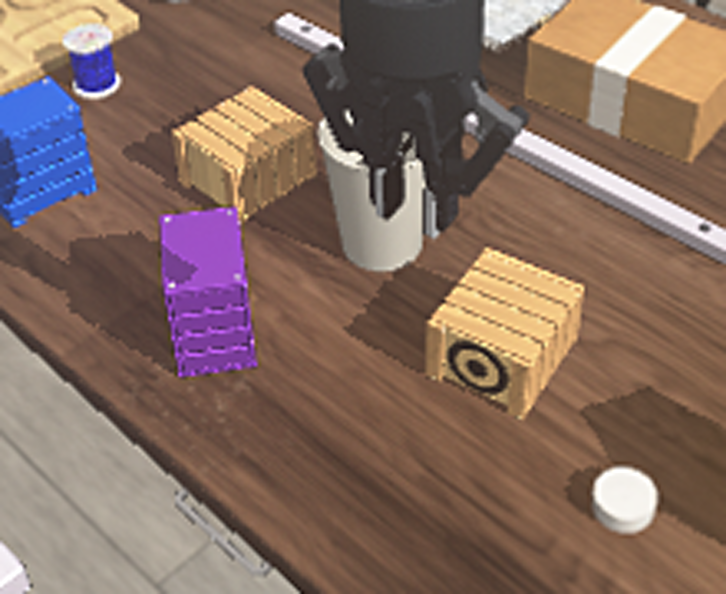

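R at crop (480,365) carries the ring and dot, and L at (208,175) is bare, so R gets pushed. First I fit the rail line and descend behind R.

```bash
python3 - <<'E'
from h import *
for n in ("scene0","side0","s3"):
    s=dict(np.load(n+".npz")); P,C,U=cloud(s)
    m=(P[:,2]>.014)&(P[:,2]<.024)&(P[:,0]>.72)&(P[:,0]<.78)&(P[:,1]>-.38)&(P[:,1]<.2)&(C.min(1)>140)
    q=P[m]; 
    f=np.polyfit(q[:,1],q[:,0],1)
    for _ in range(3): k=abs(np.polyval(f,q[:,1])-q[:,0])<.014; q=q[k]; f=np.polyfit(q[:,1],q[:,0],1)
    print(n,len(q),"slope",f[0],"x at y=-.26",np.polyval(f,-.26),"y range",q[:,1].min(),q[:,1].max())
E
python3 to.py .445 -.303 .03 102
```

```text
scene0 834 slope -0.037300815579408696 x at y=-.26 0.7559526769230219 y range -0.3694816394272522 0.19899127059711963
side0 563 slope -0.035565461972818097 x at y=-.26 0.7562357715224898 y range -0.37362211874513684 0.19821299677525928
s3 540 slope -0.03557594225396082 x at y=-.26 0.7557359643291374 y range -0.3694908149712795 0.1993110033438602
[ 0.3835 -0.3145  0.2655] shift cm [-0.15  6.27 23.54] turn [-0.  -0.  -0.1] t 8.75 F [ 0.3  0.6 -0.2]
```

```bash
python3 -m inch '[[[0,2,4,0,0,0],[0,3,8,0,0,0],[0,3,12,0,0,0],[0,3,16,0,0,0],[0,3,20,0,0,0],[-0.1,4,22.5,0,0,0],[-0.1,5,23.5,0,0,0],[-0.1,6,23.5,0,0,0],[-0.1,6,23.5,0,0,0]]]' 35; python3 to.py .58 -.275 .03 92
```

```text
t: 9.65
ee_pos: [0.4454, -0.3035, 0.0318]
tcp_rot: [3.141, 0.001, 1.779]
wrist_force: [0.9, -0.3, 0.6]
gripper_width: 0.351
[ 0.4454 -0.3035  0.0318] shift cm [ 0.   13.76  0.19] turn [0.1 0.  9.9] t 9.65 F [ 0.9 -0.3  0.6]
```

```bash
python3 -m inch '[[[0,1.2,0.2,0,0,0],[0,2.4,0.2,0,0,0],[0,3.2,0.2,0,0,1],[0,4,0.2,0,0,2],[0,5,0.2,0,0,3.2],[0,6,0.2,0,0,4.4],[0,7,0.2,0,0,5.6],[0,8,0.2,0,0,6.8],[0,9,0.2,0,0,8],[0,10,0.2,0,0,9]]]'; python3 look.py -.27 c4.png scene; python3 look.py -.27 - side; python3 to.py .62 -.265 .03 92
```

```text
t: 10.65
ee_pos: [0.5421, -0.2825, 0.0295]
tcp_rot: [-3.141, -0.0, 1.62]
wrist_force: [-3.0, 0.1, 2.5]
gripper_width: 0.35
crate 511 c [ 590.4 -286.5] size [130.5 109.5] ang 10.0 z [ 30.  64. 125.]
upper face 305 c [ 592.9 -292.7] size [ 68.7 122.5] ang 87.1 z [56. 66. 69.]
crate 557 c [ 597.4 -288.5] size [121.2 105.5] ang 7.2 z [30. 62. 79.]
upper face 392 c [ 603.1 -279.4] size [105.   92.4] ang 5.3 z [57. 64. 68.]
[ 0.5435 -0.2827  0.0295] shift cm [ 1.38  7.73 -0.03] turn [0.1 0.  0.9] t 10.75 F [ 0.2 -0.9 -1. ]
```

View pics/c4.png

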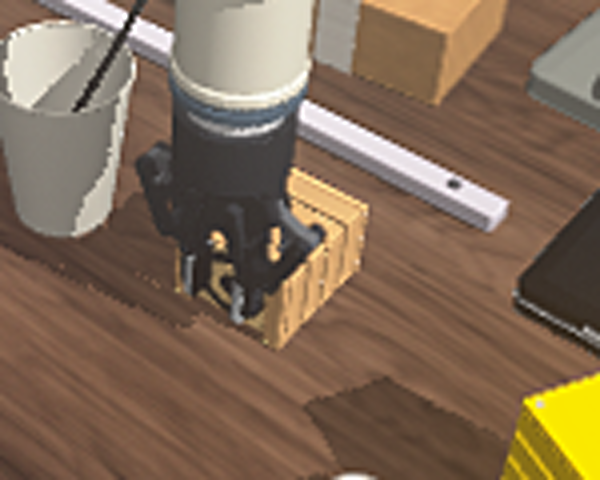

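The fingers sit between the skids, pushing on the ringed face, and the crate's yaw is down to about 5°. About 90 mm remain.

```bash
python3 -m inch '[[[0,1,0,0,0,0.8],[0,2,0,0,0,0.8],[0,3,0,0,0,0.8],[0,4,0,0,0,0.8],[0,5,0,0,0,0.8],[0,6,0,0,0,0.8],[0,6.8,0,0,0,0.8],[0,7.4,0,0,0,0.8],[0,7.8,0,0,0,0.8],[0,7.8,0,0,0,0.8]]]'; python3 look.py -.27 - scene; python3 look.py -.27 - side; python3 -c "
from h import *;s=get_state();print(s['ee_pos'],s['wrist_force'])"
```

```text
t: 11.75
ee_pos: [0.6203, -0.2788, 0.0294]
tcp_rot: [3.141, 0.0, 1.608]
wrist_force: [-1.0, -0.1, -0.5]
gripper_width: 0.348
crate 455 c [ 671.3 -289.3] size [125.  111.8] ang 1.1 z [ 29.  63. 128.]
upper face 246 c [ 682.3 -288.2] size [102.6  65.7] ang 1.7 z [56. 65. 69.]
crate 512 c [ 675.3 -275.2] size [121.9 120.1] ang 8.5 z [30. 62. 70.]
upper face 357 c [ 681.1 -277.1] size [105.  91.] ang 3.2 z [56. 64. 68.]
[ 0.61986695 -0.27887386  0.0293761 ] [0.54899996 0.2961393  0.60453465]
```

```bash
python3 -m inch '[[[0,0.4,0,0,0,0],[0,0.7,0,0,0,0],[0,0.9,0,0,0,0],[0,1.1,0,0,0,0],[0,1.2,0,0,0,0],[0,1.3,0,0,0,0]]]'; python3 -m inch '[[[0,0.1,0,0,0,0],[0,0.2,0,0,0,0],[0,0.2,0,0,0,0]]]'; python3 -m inch '[[[0,0.1,0,0,0,0],[0,0.2,0,0,0,0],[0,0.2,0,0,0,0]]]'
```

```text
t: 12.45
ee_pos: [0.6326, -0.2783, 0.0293]
tcp_rot: [-3.141, -0.0, 1.607]
wrist_force: [-2.3, 0.3, 1.1]
gripper_width: 0.355
t: 12.75
ee_pos: [0.6349, -0.2783, 0.0293]
tcp_rot: [3.141, 0.0, 1.607]
wrist_force: [-1.6, -0.8, 0.3]
gripper_width: 0.353
t: 13.05
ee_pos: [0.635, -0.2781, 0.0292]
tcp_rot: [-3.138, -0.001, 1.607]
wrist_force: [-9.8, -0.4, 6.4]
gripper_width: 0.352
```

At TCP x = 0.635 the force rose to 10 N and the tool stopped, so the crate is against the rail. I back off and check.

```bash
python3 -m inch '[[[0,-0.5,0,0,0,0],[0,-1.5,0,0,0,0],[0,-3,0,0,0,0],[0,-6,0,0,0,0],[0,-9,0,0,0,0],[0,-11,-4,0,0,0],[0,-13,-8,0,0,0],[0,-16,-12,0,0,0],[0,-20,-16,0,0,0],[0,-24,-20,0,0,0]]]'; python3 -m inch '[[[0,-3,-2,0,0,0],[0,-3,-2,0,0,0]]]'
for n in scene side; do python3 look.py -.275 c5$n.png $n; python3 look.py .041 - $n; done
python3 - <<'E'
from m import *
for n in("scene","side"):
    s=snapshot(n);P,C,U=cloud(s)
    for nm,x,y in(("spool",.534,.278),("beaker",.563,-.118),("jar",.478,-.442)):
        m=(abs(P[:,0]-x)<.062)&(abs(P[:,1]-y)<.062)&(P[:,2]>.006); rect(P[m],nm)
    if n=="scene": save("end.png",s["img"])
print(get_state()["ee_pos"],get_state()["t"])
E
```

```text
t: 14.05
ee_pos: [0.4046, -0.2864, 0.2214]
tcp_rot: [3.141, 0.001, 1.608]
wrist_force: [-0.1, -0.5, 0.2]
gripper_width: 0.35
t: 14.25
ee_pos: [0.3741, -0.2883, 0.2429]
tcp_rot: [3.138, 0.003, 1.606]
wrist_force: [0.0, -0.1, -0.3]
gripper_width: 0.353
crate 1053 c [ 695.5 -275.7] size [103.2  91.1] ang 1.4 z [30. 65. 68.]
upper face 799 c [ 695.5 -275.4] size [103.1  90.5] ang 1.6 z [56. 66. 69.]
crate 833 c [539.6  38.5] size [ 91.3 101.6] ang 89.3 z [30. 64. 68.]
upper face 591 c [539.3  38.8] size [ 90.4 101.8] ang 88.9 z [56. 66. 69.]
crate 714 c [ 693.7 -275.3] size [101.5  94.2] ang 2.2 z [31. 62. 67.]
upper face 528 c [ 694.4 -275.2] size [100.   94.1] ang 2.2 z [57. 64. 67.]
crate 221 c [561.3  35.6] size [105.9  58.2] ang 70.5 z [32. 64. 68.]
upper face 188 c [561.7  36.6] size [103.9  58.2] ang 70.5 z [57. 64. 68.]
spool 343 c [544.5 305.4] size [107.8 116.8] ang 22.9 z [ 7. 34. 65.]
beaker 277 c [ 558.3 -138.2] size [ 59.7 106. ] ang 74.9 z [  6.  45. 192.]
jar 280 c [ 474.3 -450. ] size [63.9 89.1] ang 57.6 z [ 6. 17. 20.]
spool 41 c [494.2 310.5] size [65.8 51.8] ang 78.8 z [ 7. 15. 58.]
beaker 960 c [ 565.9 -118.2] size [107. 106.] ang 65.4 z [ 12.  94. 153.]
jar 167 c [ 475.7 -421.8] size [94.8 91.9] ang 31.0 z [ 6. 16. 21.]
[ 0.37648851 -0.28744636  0.23899755] 14.55
```

View pics/c5scene.png

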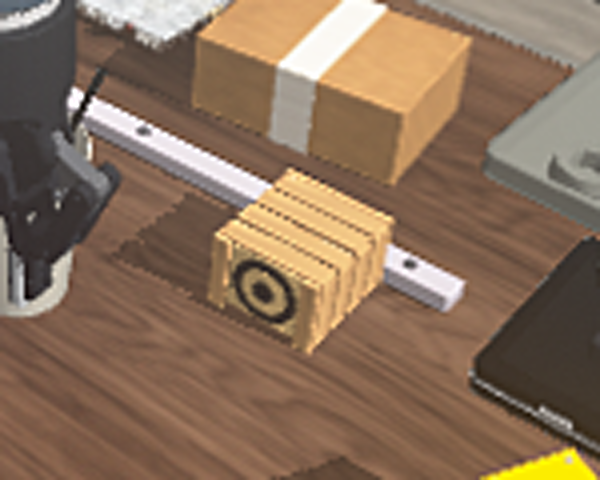

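View pics/end.png

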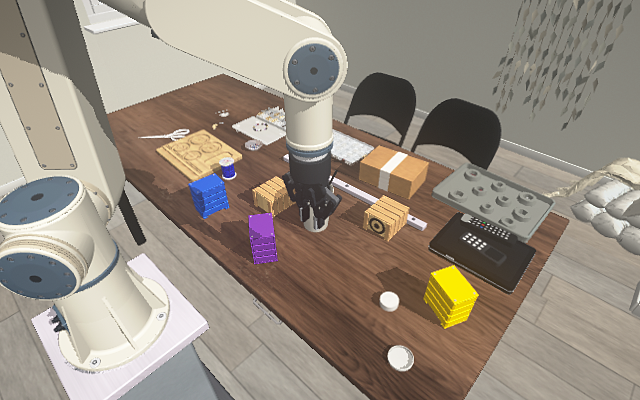

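The stamped crate is at (0.695, -0.275) with yaw about 2°, so its lid is at x of about 0.745 against a rail face of about 0.744, and the rail's yaw is 2°. In the full view, the spool (228,168), the jar (389,301) and the decoys sit where they were, and the beaker measures within 3 mm. The gripper is clear, so I hand in.

```bash
python3 -c "
from workcell import close_job; print(close_job())"
```

```text
the job is handed in; nothing more can be done
None
```

I tipped both crates onto their backs with the fingers and pushed the stamped one, on the right, flat against the rail. The job was handed in at about 14.6 s; `close_job` gives no verdict.

**Last checks:**

| Item | Measured | Needed |
|---|---|---|
| Stamped crate's lid | within about 1–2 mm of the rail's near face (about 10 N of contact felt) | within 8 mm |
| Stamped crate's squareness to the rail | within about 0.02 rad | 0.12 rad |
| Unmarked crate's lid, distance short of the rail | about 140 mm | at least 20 mm |
| Unmarked crate, where it lies | moved about 1 mm at most since it fell | start to end under 110 mm (tipping alone moves it 45 mm) |
| Beaker | within 3 mm of its start, still upright | 30 mm |
| Gripper | clear of everything at (0.376, -0.287, 0.239) | touching nothing |

**Disagreements:** My final numeric check of the spool and jar, and of the beaker in the scene view, failed because neighbouring objects or the arm got into the measuring windows. For the spool and jar I relied on the last picture, which shows them at their original pixels. The side camera's final reading of the unmarked crate was off because the arm partly blocked it, so the figures for that crate come from the scene camera.

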